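Radius-gauge check of a cradle insert

TASK

Check the radii of the blue-grey cradle insert that lies on the black mat: among the gauge leaves hanging in the rack find the notched leaf that sits down on the insert's rounded crest and the round-nosed leaf that sits down in its trough all along the curve, without rocking and without standing proud, and leave these two standing upright and square on it. Touch the leaves down gently, hang any leaf that does not fit back in the rack, and leave the timer and the bottle where they are.

Things in the scene. Friction and masses are not known exactly. Their poses are not given: they have to be found in the camera images.
- notch_small_grip (a point): Gauge leaf, green tab on a grey plate; lower edge has a concave notch of 24 mm radius, 36 wide, 8 mm deep between two feet, for rounded edges. Plate 16 mm thick (own x), 66 mm wide (own y); ears 94 mm over all, 14 mm high; on top a tab 40 wide (y), 16 thick, 48 mm high; 0.14 kg. This point: centre of the tab, 38 mm above the ears' underside, 58 mm straight above the notch's middle. z up.
- notch_small_arc (a point): Centre of the circle of that leaf's 24 mm arc, half-way through its thickness, 82 mm straight below its grip point; same axes as the leaf.
- notch_large_grip (a point): Gauge leaf, blue tab on a grey plate; lower edge has a concave notch of 38 mm radius, 50 wide, 9 mm deep between two feet, for rounded edges. Plate 16 mm thick (own x), 66 mm wide (own y); ears 94 mm over all, 14 mm high; on top a tab 40 wide (y), 16 thick, 48 mm high; 0.14 kg. This point: centre of the tab, 38 mm above the ears' underside, 58 mm straight above the notch's middle. z up.
- notch_large_arc (a point): Centre of the circle of that leaf's 38 mm arc, half-way through its thickness, 96 mm straight below its grip point; same axes as the leaf.
- nose_small_grip (a point): Gauge leaf, yellow tab on a grey plate; lower end is a convex nose of 24 mm radius, 36 mm wide, for hollow edges. Plate 16 mm thick (own x), 66 mm wide (own y); ears 94 mm over all, 14 mm high; on top a tab 40 wide (y), 16 thick, 48 mm high; 0.14 kg. This point: centre of the tab, 38 mm above the ears' underside, 72 mm straight above the nose's lowest point. z up.
- nose_small_arc (a point): Centre of the circle of that leaf's 24 mm arc, half-way through its thickness, 48 mm straight below its grip point; same axes as the leaf.
- nose_large_grip (a point): Gauge leaf, red tab on a grey plate; lower end is a convex nose of 38 mm radius, 50 mm wide, for hollow edges. Plate 16 mm thick (own x), 66 mm wide (own y); ears 94 mm over all, 14 mm high; on top a tab 40 wide (y), 16 thick, 48 mm high; 0.14 kg. This point: centre of the tab, 38 mm above the ears' underside, 72 mm straight above the nose's lowest point. z up.
- nose_large_arc (a point): Centre of the circle of that leaf's 38 mm arc, half-way through its thickness, 34 mm straight below its grip point; same axes as the leaf.
- gauge_rack: Fixed rack: two rails along own x (tops 62 mm up, 74 mm clear between, each 10 wide) between black end plates at x = -115 and 115 mm, 68 mm high. Leaves lie across the rails on their ears, grip point 100 mm up, 4 mm side play; they start at x about -81, -27, 27, 81 mm in any order and may hang anywhere along it. Origin: centre of underside.
- test_mat: Thin black rubber mat, 170 x 270 x 1.5 mm, fixed on the bench under the insert that is to be checked. Origin: centre of its underside.
- insert_1: Blue-grey cradle insert, fixed; body 200 mm (own y) x 80 mm (own x); from its flat top rise a crest 15 mm high and sinks a trough 15 mm deep, both straight along x. Of the two inserts one has crest radius 24, trough 38 mm, the other crest 38, trough 24 mm: its curves and height tell. The one on the mat is checked, the other waits behind. Origin: centre of underside.
- insert_1_crest (a point): On the axis of the round crest of insert_1, half-way along it, 29 mm above the bench, inside the body; the crest's top is its radius (24 or 38 mm) above this point. x along the crest, y across, z up; 52 mm to the +y side of the insert's centre.
- insert_1_trough (a point): On the axis of the hollow trough of insert_1, half-way along it, 61 mm above the bench, in the air; the trough's floor is its radius (24 or 38 mm) below this point. x along the trough, y across, z up; 52 mm to the -y side of the insert's centre.
- insert_2: Blue-grey cradle insert, fixed; body 200 mm (own y) x 80 mm (own x); from its flat top rise a crest 15 mm high and sinks a trough 15 mm deep, both straight along x. Of the two inserts one has crest radius 24, trough 38 mm, the other crest 38, trough 24 mm: its curves and height tell. The one on the mat is checked, the other waits behind. Origin: centre of underside.
- insert_2_crest (a point): On the axis of the round crest of insert_2, half-way along it, 29 mm above the bench, inside the body; the crest's top is its radius (24 or 38 mm) above this point. x along the crest, y across, z up; 52 mm to the +y side of the insert's centre.
- insert_2_trough (a point): On the axis of the hollow trough of insert_2, half-way along it, 61 mm above the bench, in the air; the trough's floor is its radius (24 or 38 mm) below this point. x along the trough, y across, z up; 52 mm to the -y side of the insert's centre.
- timer: Loose white bench timer lying flat, 66 x 62 x 18 mm; a bystander. Origin: centre of its underside.
- buffer_bottle: Loose white reagent bottle with red cap, 53 mm across, 92 mm tall; a bystander. Origin: centre of its underside.

How it is judged:
By the outcome, as a careful person would: the job done as asked, in the order asked, and still so for the second after the job is handed in, with the robot touching nothing.
It also fails if it takes over 67 s, if anything falls off the work surface, if the arm or the gripper's body presses on something with over 40 N, if the wrist force passes 120 N, or if a joint passes its speed limit or range.

ROBOT

A 6-joint arm with a two-finger parallel gripper is mounted at the origin on a cart in front of the work surface, level with it; the furniture and walls round the work are solid. World frame = base frame: x ahead of the robot, y to its left, z up, the work surface at z = 0. Lengths are in m, angles in degrees, forces in N, time in s.
With the tool pointing down it reaches from about 0.25 to 0.725 m from the base axis. Payload 9.7 kg.
Tool frame: the origin (TCP) lies at the very end of the fingers, on their centre line; the grasp point (between the pads) lies 19 mm behind it; x points along the fingers, y is the direction in which the jaws open and shut, and the axes are right-handed (so a half turn about x gives the same grasp; the last joint's range is limited). The gripper opens to 85 mm and grips with 20 to 120 N. Pads are 22 mm wide; open, the fingers measure 114 mm over their backs; the gripper's body (76 mm by 85 mm) begins 54 mm behind the grasp point. The pads swing forward as they close: fully open they stand 13 mm farther back than shut.
Start: joints at [-73.396, 4.979, 10.078, 95.1, 0, 90], TCP at [0.157, -0.527, 0.231] pointing down, gripper open.
Joint ranges: [-179.16, 179.16], [-48.56, 103.87], [-65.8, 70.77], [-126.05, 130.52], [-82.76, 87.17], [-180, 180]. Speed limits (degrees/s): [127.2, 127.2, 147.25, 180, 180, 180].

INTERFACE

Orientations are given as [roll, pitch, yaw] about the fixed x, y, z axes, in that order (R = Rz(yaw) Ry(pitch) Rx(roll)).
In Python, from workcell import get_obs, cams, bot gives the robot as it stands.
- The arm moves only by the tool apply_moves, never from a script. Its argument "rows" is a list that holds one entry, the list of rows, each a list of 7 numbers: the shift along the tool's x, y, z in mm, then the turn, a rotation vector about the tool's x, y, z in rad, then the opening, from 0 (shut) to 1 (fully open). A call has 1 to 20 rows; each row is the pose to reach, as a shift and turn from the pose measured when the call began, along the tool's axes at that moment; what a row does not reach only later rows make up. A row lasts 1/10 s, in which the tool goes at most 50 mm and 8.59 degrees, less where a joint would pass 70% of its speed; a pose out of reach is approached as far as the arm can. A call with a gripper value outside its range is refused whole. The fingers move at their own pace and stop on an object; "newtons" is the grip in N (left out, the last holds). Time passes only in rows, so rows that repeat a pose let the fingers close. It gives the time, the measured TCP pose, the force and the opening at its end, in the units of the state.
- get_obs(): the state, without advancing time (a new reading comes with each control period).
- cams.camera(name): name is "scene" or "top" or "wrist"; returns a dict with "pixels" (480x640x3 uint8, red, green, blue), "range_z" (480x640 float32, m along the optical axis (not along the pixel's ray), 0 where there is no reading), "fx", "fy", "cx", "cy" (pixels), "eye" and "attitude" of the camera in the world. Camera axes: x right, y up, looking along -z (the intrinsics and any distortion apply to the point x, -y, -z); pixel columns grow to the right and rows downward; lengths in m; the calibration is good to about 2 mm. A picture is of the moment at which its call begins.
- bot.job_done(): hands the job in, once; it reports no verdict.
Trained networks look in a picture, given as the dict that the camera call returned (one of the last four; its "shot" number tells which), for a name from the list of things; names that differ only in an ending like _2 or _b are one class to them, and where a whole thing is asked for, a point or a joint stands for the part that bears it (a point fixed in the world has none). Each returns a list of dicts, best first, with "confidence" (0 to 1); they miss things now and then, are a little off and sometimes report something else, mostly with a low value. They report only what shows in the picture. A call takes as long as a camera call.
- cams.find_in(label, picture): "at" ([x, y, z] in m, in world coordinates, good to about 4 mm: the middle of the surface that is visible of it).
The state is a dict: "time": time; "q": joint angles; "qd": joint speeds; "joint_efforts": joint torques, N m; "ee_pos": TCP position; "tcp_rot": TCP orientation; "wrist_force": force on the tool from outside, world axes, zero at the start; "torque": the same for the moment, N m; "opening": finger opening in m.
Only numpy, scipy, OpenCV 4.12 (cv2) and the standard library are available. Lean on these libraries where they do the work, as an engineer would, in place of code of your own. Each camera call takes 0.05 s, during which the arm holds its last target.

## Working session

There is one attempt and no reset: what is moved stays moved. The work goes in short steps, Python scripts to look and compute and a tool call to move; the robot and the scene stay as the last step left them, time stands still between calls to the robot, and variables do not carry over. Pictures are saved under pics/ and viewed, and the job is handed in when it is done.

Besides the shell and the picture viewer there is one more tool, called after "Call:" as a command line: name --argument value ..., lists and objects as JSON in quotes. apply_moves: Moves the arm, as the interface text tells. Its arguments: {"type":"object","properties":{"rows":{"type":"array"},"newtons":{"type":"number"}},"required":["rows"]}

```bash
mkdir -p pics; ls; python3 - <<'E'
from workcell import get_obs,cams,bot
import cv2,pickle
o=get_obs();print(o)
for n in("scene","top"):
    c=cams.camera(n);print(n,c['eye'],c['attitude'],c['fx'],c['fy'],c['cx'],c['cy'],c.keys())
    cv2.imwrite(f'pics/{n}0.png',c['pixels'][:,:,::-1]);pickle.dump(c,open(f'{n}0.pkl','wb'))
    for l in ["notch_small_grip","notch_large_grip","nose_small_grip","nose_large_grip","gauge_rack","test_mat","insert_1","insert_1_crest","insert_1_trough","timer","buffer_bottle"]:
        print(l,[(d['at'],round(d['confidence'],2)) for d in cams.find_in(l,c)][:3])
E
```

```text
pics
{'time': 0.0, 'q': array([-7.33952713e+01,  5.01113723e+00,  1.00356466e+01,  9.50979866e+01,
       -1.25374585e-03,  9.00025064e+01]), 'qd': array([-0.02819864,  0.06823627,  0.01323716, -0.08613375, -0.05823891,
       -0.04005063]), 'joint_efforts': array([ 1.42107842e-04, -5.20384026e+01,  4.64805150e+01,  1.60335976e-02,
       -1.79131700e-05, -5.14099909e-06]), 'ee_pos': array([ 0.15710601, -0.52686465,  0.23059338]), 'tcp_rot': array([-89.01994756,  89.92651211, 107.58227555]), 'wrist_force': array([0.14409656, 0.23354531, 0.53484106]), 'torque': array([ 0.02911092, -0.01539405,  0.07605574]), 'opening': 0.08572678472579416}
scene [ 0.92256109 -0.73223869  0.83945183] [ 4.75094655e+01 -3.82126076e-02  2.43259684e+01] 565.6330470126753 565.6330470126753 310.5034336356994 234.83366571815006 dict_keys(['pixels', 'range_z', 'fx', 'fy', 'cx', 'cy', 'eye', 'attitude', 'shot'])
notch_small_grip [([0.5113, 0.2411, 0.0832], 0.91), ([0.6168, 0.2545, 0.0893], 0.28)]
notch_large_grip [([0.6175, 0.2557, 0.0857], 0.68)]
nose_small_grip [([0.4556, 0.2429, 0.0833], 0.65)]
nose_large_gr
[... 812 characters left out ...]
6074, 0.2718, 0.0811], 0.79), ([0.7272, -0.1986, 0.0702], 0.23)]
nose_small_grip [([0.4493, 0.2488, 0.0751], 0.83), ([0.7842, -0.0009, 0.054], 0.41)]
nose_large_grip [([0.5522, 0.2623, 0.0749], 0.89)]
gauge_rack [([0.5278, 0.2326, 0.0612], 0.94), ([0.5827, -0.1085, 0.039], 0.59)]
test_mat [([0.5537, -0.0981, 0.0022], 0.69), ([0.6057, 0.2717, 0.0779], 0.44)]
insert_1 [([0.5887, -0.114, 0.0351], 0.96), ([0.7841, -0.0024, 0.0519], 0.86)]
insert_1_crest [([0.5828, -0.1062, 0.0419], 0.95)]
insert_1_trough [([0.5849, -0.1098, 0.0341], 0.76)]
timer [([0.3896, 0.0186, 0.0131], 0.67), ([0.5042, 0.2577, 0.0772], 0.64), ([0.6079, 0.2717, 0.0763], 0.29)]
buffer_bottle [([0.7267, -0.1988, 0.0694], 0.74)]
```

View pics/scene0.png

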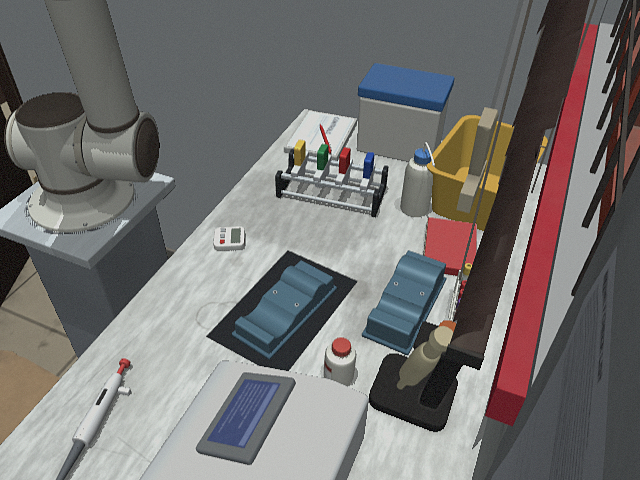

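View pics/top0.png

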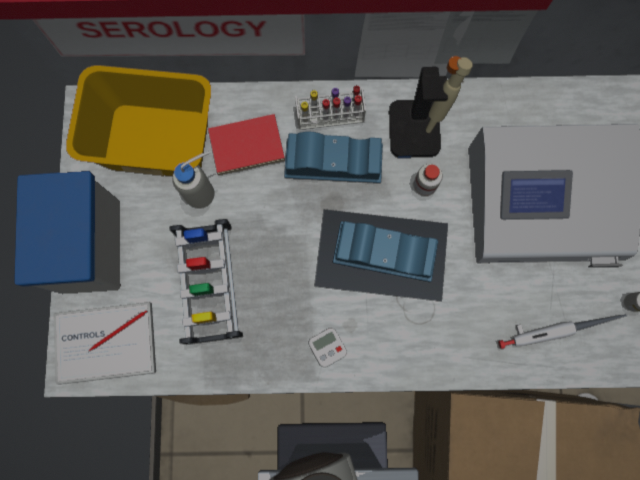

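```bash
cat > h.py <<'E'
import numpy as np,cv2,pickle
from scipy.spatial.transform import Rotation as R
def cloud(c):
    z=c['range_z'];v,u=np.indices(z.shape)
    x=(u-c['cx'])/c['fx']*z;y=-(v-c['cy'])/c['fy']*z
    P=np.stack([x,y,-z],-1)
    Rm=R.from_euler('xyz',c['attitude'],degrees=True).as_matrix()
    W=P@Rm.T+np.array(c['eye']);W[z==0]=np.nan
    return W
def proj(c,p):
    Rm=R.from_euler('xyz',c['attitude'],degrees=True).as_matrix()
    q=(np.atleast_2d(p)-np.array(c['eye']))@Rm
    return np.stack([c['cx']+c['fx']*q[:,0]/-q[:,2],c['cy']-c['fy']*q[:,1]/-q[:,2]],-1)
E
python3 - <<'E'
from h import *
for n in("scene","top"):
    c=pickle.load(open(n+'0.pkl','rb'));W=cloud(c);px=c['pixels'].astype(int);hsv=cv2.cvtColor(c['pixels'],cv2.COLOR_RGB2HSV)
    b=(abs(W[...,2])<.012)&(abs(W[...,0]-.5)<.2)&(abs(W[...,1])<.4)
    q=W[b];A=np.c_[q[:,:2],np.ones(len(q))];print(n,'bench plane',np.linalg.lstsq(A,q[:,2],rcond=None)[0])
    # tabs
    h,s,v=hsv[...,0].astype(int),hsv[...,1],hsv[...,2]
    reg=(abs(W[...,1]-.25)<.1)&(abs(W[...,0]-.53)<.15)&(W[...,2]>.07)&(W[...,2]<.14)
    for nm,lo,hi in(('yel',20,34),('grn',50,85),('blu',105,128),('red',0,8)):
        m=reg&(s>120)&(((h>=lo)&(h<=hi))|((nm=='red')&(h>172)))
        p=W[m];t=p[p[:,2]>np.nanmax(p[:,2])-.012] if len(p) else p
        print(nm,m.sum(),np.round(np.median(p,0),4),'top',np.round(np.median(t,0),4),len(t),'max',np.round(p.max(0),3),np.round(p.min(0),3))
    # insert on the mat
    m=(W[...,2]>.012)&(W[...,2]<.1)&(abs(W[...,0]-.59)<.09)&(abs(W[...,1]+.12)<.13)&(h>85)&(h<118)&(s>60)
    print('insert',m.sum(),W[m].min(0).round(3),W[m].max(0).round(3),W[m].mean(0).round(4))
    m=(W[...,2]>.012)&(W[...,2]<.1)&(abs(W[...,0]-.39)<.05)&(abs(W[...,1]-.015)<.06)
    print('timer',W[m].min(0).round(3),W[m].max(0).round(3),W[m].mean(0).round(4))
    print(np.nanmax(W[m][:,2]))
E
```

```text
scene bench plane [ 0.00346427 -0.00136255 -0.0023617 ]
yel 237 [0.4549 0.2374 0.1056] top [0.4526 0.2437 0.1212] 84 max [0.461 0.269 0.126] [0.443 0.227 0.074]
grn 213 [0.5097 0.2428 0.1068] top [0.5075 0.2523 0.122 ] 76 max [0.515 0.275 0.126] [0.498 0.233 0.075]
blu 214 [0.6155 0.2548 0.1089] top [0.6137 0.265  0.1216] 90 max [0.622 0.286 0.126] [0.604 0.247 0.075]
red 237 [0.5599 0.25   0.1069] top [0.5573 0.2592 0.1213] 92 max [0.566 0.284 0.126] [0.51  0.241 0.074]
insert 4162 [ 0.532 -0.22   0.012] [ 0.652 -0.009  0.056] [ 0.595  -0.1239  0.0337]
timer [ 0.354 -0.027  0.012] [0.432 0.051 0.02 ] [0.3941 0.0118 0.0153]
0.02035847173112204
top bench plane [ 0.00079258  0.0002437  -0.00013367]
yel 219 [0.4474 0.2516 0.1229] top [0.4477 0.2545 0.1237] 175 max [0.457 0.275 0.129] [0.438 0.234 0.088]
grn 208 [0.5011 0.2582 0.1231] top [0.5026 0.26   0.1237] 166 max [0.513 0.28  0.128] [0.493 0.24  0.088]
blu 248 [0.6069 0.2719 0.1219] top [0.6096 0.2735 0.1237] 166 max [0.619 0.295 0.131] [0.599 0.254 0.086]
red 229 [0.5517 0.2652 0.1227] top [0.5539 0.2673 0.1239] 165 max [0.564 0.287 0.13 ] [0.544 0.248 0.087]
insert 3795 [ 0.531 -0.213  0.012] [ 0.65  -0.003  0.058] [ 0.5879 -0.1082  0.0364]
timer [ 0.353 -0.021  0.012] [0.43  0.054 0.024] [0.3906 0.0173 0.0165]
0.024002789785931622
```

```bash
cat > fit.py <<'E'
from h import *
from scipy.optimize import least_squares
def surf(yl,c,t):
    f=29+t*0
    z=np.full_like(yl,38.)
    d=yl-52; cc=29. if c==24 else 15+0.
    # crest axis at z=29 (both R24 => top 53; R38 => 67)
    zc=29+np.sqrt(np.maximum(c*c-d*d,0))
    return zc
def analyse(W,m,name):
    P=W[m]
    P=P[~np.isnan(P).any(1)]
    r=cv2.minAreaRect((P[:,:2]*1000).astype(np.float32)); 
    box=cv2.boxPoints(r)
    e=[box[1]-box[0],box[2]-box[1]];L=max(e,key=np.linalg.norm);yaw=np.arctan2(L[1],L[0])
    ctr=np.array(r[0])/1000
    print(name,'ctr',ctr.round(4),'size',np.round(r[1],1),'long axis deg',np.degrees(yaw))
    u=np.array([np.cos(yaw),np.sin(yaw)])
    s=(P[:,:2]-ctr)@u; w=(P[:,:2]-ctr)@np.array([-u[1],u[0]])
    for a in np.arange(-.1,.1,.008):
        k=(s>=a)&(s<a+.008)&(abs(w)<.03)
        print(f"{a+.004:.3f}:{np.median(P[k,2])*1000 if k.any() else -1:.1f}",end=' ')
    print()
if __name__=='__main__':
  for n in("scene","top"):
    c=pickle.load(open(n+'0.pkl','rb'));W=cloud(c);h,s,v=[a.astype(int) for a in cv2.split(cv2.cvtColor(c['pixels'],cv2.COLOR_RGB2HSV))]
    col=(h>85)&(h<118)&(s>60)
    for nm,cx,cy in(('mat',.59,-.12),('back',.79,-.01)):
        m=(W[...,2]>.018)&(W[...,2]<.1)&(abs(W[...,0]-cx)<.09)&(abs(W[...,1]-cy)<.125)&col
        k,l,st,_=cv2.connectedComponentsWithStats(m.astype(np.uint8)); m=l==1+st[1:,4].argmax()
        analyse(W,m,n+' '+nm)
E
python3 fit.py
```

```text
scene mat ctr [ 0.5913 -0.1139] size [200.8  82.1] long axis deg 77.69175
-0.096:33.7 -0.088:36.9 -0.080:35.7 -0.072:29.0 -0.064:24.8 -0.056:22.6 -0.048:22.5 -0.040:23.8 -0.032:26.9 -0.024:33.1 -0.016:36.9 -0.008:36.9 0.000:37.0 0.008:36.8 0.016:36.7 0.024:37.0 0.032:39.8 0.040:47.3 0.048:51.3 0.056:51.9 0.064:49.7 0.072:45.4 0.080:37.4 0.088:37.0 0.096:36.8 
scene back ctr [ 0.7969 -0.0096] size [199.9  80.8] long axis deg 85.23639
-0.096:37.8 -0.088:51.0 -0.080:51.0 -0.072:51.1 -0.064:40.0 -0.056:37.1 -0.048:36.4 -0.040:37.8 -0.032:43.9 -0.024:50.3 -0.016:51.0 -0.008:51.1 0.000:50.8 0.008:51.2 0.016:50.8 0.024:51.7 0.032:57.7 0.040:62.6 0.048:65.2 0.056:65.6 0.064:64.9 0.072:61.9 0.080:57.8 0.088:51.6 0.096:50.6 
top mat ctr [ 0.5902 -0.1097] size [199.9  82. ] long axis deg 77.64371
-0.096:38.1 -0.088:37.7 -0.080:35.3 -0.072:29.0 -0.064:24.8 -0.056:22.8 -0.048:23.1 -0.040:25.6 -0.032:28.4 -0.024:35.9 -0.016:38.1 -0.008:37.7 0.000:37.6 0.008:37.8 0.016:38.2 0.024:37.4 0.032:41.8 0.040:49.0 0.048:52.9 0.056:52.3 0.064:49.3 0.072:42.7 0.080:38.5 0.088:37.3 0.096:37.5 
top back ctr [ 0.7946 -0.0033] size [199.9  83.9] long axis deg 85.55476
-0.096:50.7 -0.088:51.9 -0.080:51.8 -0.072:47.1 -0.064:40.1 -0.056:37.3 -0.048:37.5 -0.040:39.9 -0.032:48.1 -0.024:51.4 -0.016:51.9 -0.008:51.8 0.000:51.7 0.008:51.6 0.016:51.9 0.024:54.3 0.032:61.2 0.040:65.1 0.048:67.0 0.056:66.9 0.064:64.9 0.072:61.0 0.080:55.0 0.088:52.1 0.096:51.5
```

```bash
cat >> h.py <<'E'
def toolR(ang):  # tool x down, y at ang deg in the plane
    a=np.radians(ang);x=np.array([0,0,-1.]);y=np.array([np.cos(a),np.sin(a),0]);return np.stack([x,y,np.cross(x,y)],1)
def delta(o,pos,ang):
    R0=R.from_euler('xyz',o['tcp_rot'],degrees=True).as_matrix()
    best=min((R.from_matrix(R0.T@toolR(a)).as_rotvec() for a in (ang,ang+180)),key=np.linalg.norm)
    y=R0[:,1]
    return np.round(R0.T@(np.array(pos)-o['ee_pos'])*1000,1),np.round(best,4),np.degrees(np.arctan2(y[1],y[0]))
E
python3 - <<'E'
from h import *
from workcell import get_obs,cams
o=get_obs();c=cams.camera('wrist');cv2.imwrite('pics/w0.png',c['pixels'][:,:,::-1])
R0=R.from_euler('xyz',o['tcp_rot'],degrees=True).as_matrix()
print(R0.round(3)); print('cam in tool mm',R0.T@(np.array(c['eye'])-o['ee_pos'])*1000)
print(c['attitude'],c['fx'])
Rc=R.from_euler('xyz',c['attitude'],degrees=True).as_matrix();print((R0.T@Rc).round(3))
for p,a in(((.55,-.11,.30),77.7),((.505,.256,.2),96.8)):print(delta(o,p,a))
E
```

```text
[[ 0.     0.286 -0.958]
 [-0.    -0.958 -0.286]
 [-1.     0.     0.   ]]
cam in tool mm [-1.43251660e+02 -7.82512291e-02 -7.17076660e+01]
[-1.63769077e+01  3.20765274e-03 -7.33956398e+01] 379.17787291208225
[[ 0.     0.282 -0.959]
 [ 1.    -0.     0.   ]
 [-0.    -0.959 -0.282]]
(array([ -68.7, -287.4, -495.6]), array([ 0.5045, -0.    , -0.    ]), np.float64(-73.39590864958221))
(array([  31.3, -651. , -557.1]), array([ 0.1711, -0.    , -0.    ]), np.float64(-73.39590864958221))
```

Call:
apply_moves --rows '[[[-68, -40, -50, 0, 0, 0, 0.6], [-68, -287, -496, 0, 0, 0, 0.6], [-68, -287, -496, 0, 0, 0, 0.6], [-68, -287, -496, 0, 0, 0, 0.6], [-68, -287, -496, 0, 0, 0, 0.6], [-68, -287, -496, 0, 0, 0, 0.6], [-68, -287, -496, 0, 0, 0, 0.6], [-68, -287, -496, 0, 0, 0, 0.6], [-68, -287, -496, 0, 0, 0, 0.6], [-68, -287, -496, 0, 0, 0, 0.6], [-68, -287, -496, 0, 0, 0, 0.6], [-68, -287, -496, 0, 0, 0, 0.6], [-68, -287, -496, 0, 0, 0, 0.6], [-68, -287, -496, 0, 0, 0, 0.6], [-68, -287, -496, 0, 0, 0, 0.6]]]'

```text
time: 2.75
ee_pos: [0.55, -0.1108, 0.2994]
tcp_rot: [34.7, 90.0, -128.7]
wrist_force: [-0.2, 0.8, -0.3]
opening: 0.0513
```

```bash
cat > wlook.py <<'E'
from h import *
import sys
from fit import analyse
from workcell import get_obs,cams
o=get_obs();c=cams.camera('wrist');n=sys.argv[1];cv2.imwrite(f'pics/{n}.png',c['pixels'][:,:,::-1]);pickle.dump((c,o),open(n+'.pkl','wb'))
print(o['time'],o['q'].round(2),o['ee_pos'].round(4),o['opening'].round(4))
E
python3 wlook.py w1; python3 - <<'E'
from h import *
from fit import analyse
c,o=pickle.load(open('w1.pkl','rb'));W=cloud(c)
h,s,v=[a.astype(int) for a in cv2.split(cv2.cvtColor(c['pixels'],cv2.COLOR_RGB2HSV))]
m=(W[...,2]>.018)&(W[...,2]<.1)&(abs(W[...,0]-.59)<.09)&(abs(W[...,1]+.12)<.125)&(h>85)&(h<118)&(s>60)
k,l,st,_=cv2.connectedComponentsWithStats(m.astype(np.uint8)); m=l==1+st[1:,4].argmax()
analyse(W,m,'wrist'); print(delta(o,(.505,.256,.25),96.8))
E
```

```text
wrist ctr [ 0.5919 -0.1113] size [199.5  80.2] long axis deg 77.755585
-0.096:38.5 -0.088:38.7 -0.080:35.8 -0.072:29.5 -0.064:25.8 -0.056:24.0 -0.048:24.1 -0.040:25.8 -0.032:29.4 -0.024:36.3 -0.016:38.8 -0.008:38.8 0.000:38.7 0.008:38.8 0.016:38.8 0.024:38.8 0.032:43.4 0.040:50.6 0.048:53.3 0.056:53.2 0.064:50.5 0.072:42.9 0.080:38.7 0.088:38.7 0.096:38.3 
(array([  49.3, -364.4,  -61.6]), array([ 0.1707,  0.0002, -0.0002]), np.float64(-73.42010160782414))Traceback (most recent call last):
  File "wlook.py", line 6, in <module>
    print(o['time'],o['q'].round(2),o['ee_pos'].round(4),o['opening'].round(4))
                                                         ^^^^^^^^^^^^^^^^^^
AttributeError: 'float' object has no attribute 'round'
```

View pics/w1.png

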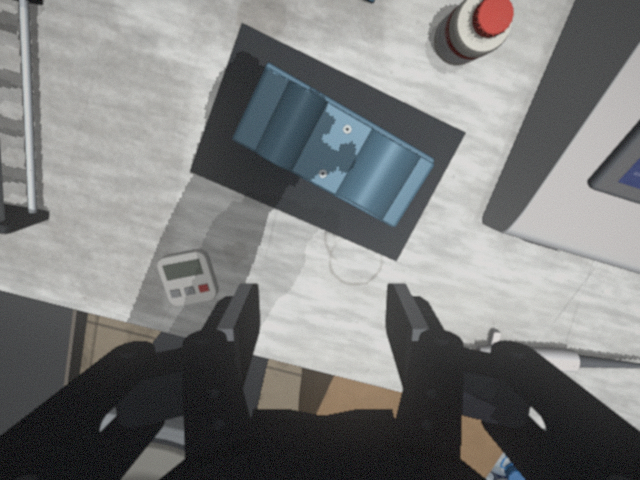

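```bash
sed -i "s/o\['opening'\].round(4)/o['opening']/" wlook.py; python3 -c "
from workcell import get_obs
o=get_obs();print(o['time'],o['q'].round(1))"
```

```text
2.8 [-11.4   8.8  22.  103.2  -0.  152. ]
```

Call:
apply_moves --rows '[[[20, -180, -30, -1.0, 0, 0, 0.6], [49, -364, -62, -2.0, 0, 0, 0.6], [49, -364, -62, -2.5, 0, 0, 0.6], [49, -364, -62, -2.97, 0, 0, 0.6], [49, -364, -62, -2.97, 0, 0, 0.6], [49, -364, -62, -2.97, 0, 0, 0.6], [49, -364, -62, -2.97, 0, 0, 0.6], [49, -364, -62, -2.97, 0, 0, 0.6], [49, -364, -62, -2.97, 0, 0, 0.6], [49, -364, -62, -2.97, 0, 0, 0.6], [49, -364, -62, -2.97, 0, 0, 0.6], [49, -364, -62, -2.97, 0, 0, 0.6], [49, -364, -62, -2.97, 0, 0, 0.6], [49, -364, -62, -2.97, 0, 0, 0.6], [49, -364, -62, -2.97, 0, 0, 0.6], [49, -364, -62, -2.97, 0, 0, 0.6], [49, -364, -62, -2.97, 0, 0, 0.6], [49, -364, -62, -2.97, 0, 0, 0.6], [49, -364, -62, -2.97, 0, 0, 0.6], [49, -364, -62, -2.97, 0, 0, 0.6]]]'

```text
time: 4.8
ee_pos: [0.5059, 0.2541, 0.251]
tcp_rot: [-4.0, 90.0, 2.9]
wrist_force: [0.5, 0.4, 0.1]
opening: 0.0512
```

```bash
python3 wlook.py w2; cat > tabs.py <<'E'
from h import *
import sys
c,o=pickle.load(open(sys.argv[1]+'.pkl','rb'));W=cloud(c)
h,s,v=[a.astype(int) for a in cv2.split(cv2.cvtColor(c['pixels'],cv2.COLOR_RGB2HSV))]
reg=(abs(W[...,1]-.26)<.07)&(abs(W[...,0]-.53)<.13)&(W[...,2]>.117)&(W[...,2]<.135)
for nm,lo,hi in(('yel',18,34),('grn',45,85),('blu',105,128),('red',0,8)):
    m=reg&(s>90)&(((h>=lo)&(h<=hi))|((nm=='red')&(h>170)))
    p=W[m]
    if len(p)<20: print(nm,len(p));continue
    r=cv2.minAreaRect((p[:,:2]*1000).astype(np.float32));print(nm,len(p),np.round(r[0],1),np.round(r[1],1),round(r[2],1),p[:,2].mean().round(4),p.min(0).round(3),p.max(0).round(3))
    box=cv2.boxPoints(r);e=max([box[1]-box[0],box[2]-box[1]],key=np.linalg.norm);print('   long',np.degrees(np.arctan2(e[1],e[0])).round(1))
E
python3 tabs.py w2
```

```text
4.8 [ 2.668e+01  7.690e+00  1.524e+01  9.750e+01 -2.000e-02  1.974e+01] [0.5059 0.2541 0.251 ] 0.05121956082391603
yel 1251 [450.  253.3] [15.5 38.2] 7.6 0.1243 [0.44  0.234 0.118] [0.46  0.273 0.127]
   long -82.4
grn 930 [504.6 260.1] [14.9 36.5] 7.2 0.1244 [0.495 0.241 0.117] [0.513 0.279 0.127]
   long -82.8
blu 887 [611.2 274.2] [16.3 36.3] 7.1 0.1237 [0.601 0.255 0.117] [0.62  0.293 0.126]
   long -82.9
red 1044 [555.6 268.3] [16.7 38.6] 7.6 0.1237 [0.546 0.248 0.117] [0.566 0.287 0.127]
   long -82.4
```

View pics/w2.png

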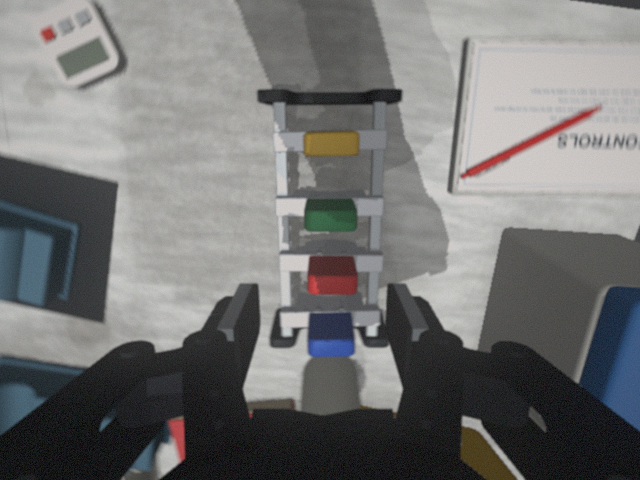

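```bash
python3 -c "
from h import *
from workcell import get_obs
o=get_obs();print(delta(o,(.5045,.2601,.081),97.3))"
```

```text
(array([170. ,   6.1,  -0.8]), array([-0.0002,  0.0009,  0.    ]), np.float64(97.28624507832498))
```

Call:
apply_moves --rows '[[[40, 6, -1, 0, 0, 0, 0.65], [80, 6, -1, 0, 0, 0, 0.65], [110, 6, -1, 0, 0, 0, 0.65], [140, 6, -1, 0, 0, 0, 0.65], [160, 6, -1, 0, 0, 0, 0.65], [170, 6, -1, 0, 0, 0, 0.65], [170, 6, -1, 0, 0, 0, 0.65], [170, 6, -1, 0, 0, 0, 0.3], [170, 6, -1, 0, 0, 0, 0.3], [170, 6, -1, 0, 0, 0, 0.3], [170, 6, -1, 0, 0, 0, 0.3], [170, 6, -1, 0, 0, 0, 0.3]]]' --newtons 35

```text
time: 6.05
ee_pos: [0.505, 0.2601, 0.0824]
tcp_rot: [6.8, 89.8, 14.1]
wrist_force: [0.1, -1.6, 7.0]
opening: 0.0396
```

```bash
python3 wlook.py w3
```

```text
6.05 [ 2.728e+01  6.940e+00 -4.250e+00  7.863e+01 -4.000e-02  2.001e+01] [0.505  0.2601 0.0824] 0.03961064606861825
```

View pics/w3.png

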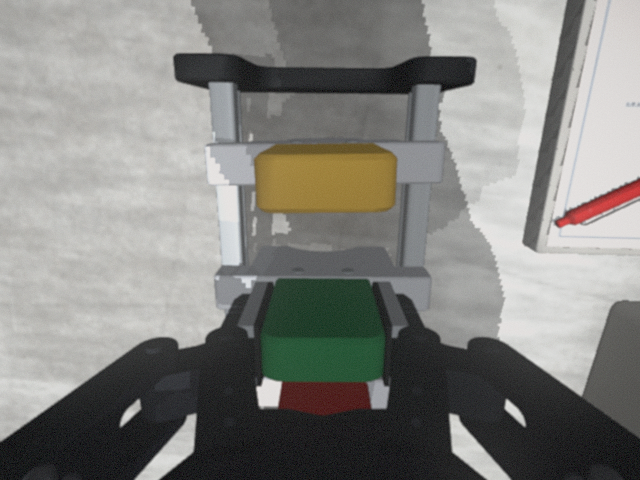

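Call:
apply_moves --rows '[[[-20, 0, 0, 0, 0, 0, 0.3], [-60, 0, 0, 0, 0, 0, 0.3], [-100, 0, 0, 0, 0, 0, 0.3], [-130, 0, 0, 0, 0, 0, 0.3], [-135, 0, 0, 0, 0, 0, 0.3], [-135, 0, 0, 0, 0, 0, 0.3]]]'

```text
time: 6.7
ee_pos: [0.505, 0.2603, 0.2181]
tcp_rot: [12.0, 89.7, 19.3]
wrist_force: [0.1, 0.6, -1.9]
opening: 0.0394
```

```bash
python3 -c "
from h import *
from workcell import get_obs
o=get_obs();print(o['wrist_force'],o['opening'],delta(o,(.6023,-.0607,.18),77.7))"
```

```text
[ 0.13440609  0.61238646 -1.8983962 ] 0.03941358519158785 (array([  38. , -330.8,   55.8]), array([ 0.3416,  0.0044, -0.0018]), np.float64(97.2703742164397))
```

Call:
apply_moves --rows '[[[0, -45, 10, 0.08, 0, 0, 0.3], [0, -95, 20, 0.18, 0.002, -0.001, 0.3], [5, -145, 30, 0.3, 0.004, -0.002, 0.3], [10, -190, 35, 0.3416, 0.0044, -0.0018, 0.3], [20, -235, 45, 0.3416, 0.0044, -0.0018, 0.3], [30, -275, 50, 0.3416, 0.0044, -0.0018, 0.3], [38, -305, 54, 0.3416, 0.0044, -0.0018, 0.3], [38, -322, 56, 0.3416, 0.0044, -0.0018, 0.3], [38, -331, 56, 0.3416, 0.0044, -0.0018, 0.3], [38, -331, 56, 0.3416, 0.0044, -0.0018, 0.3], [38, -331, 56, 0.3416, 0.0044, -0.0018, 0.3], [38, -331, 56, 0.3416, 0.0044, -0.0018, 0.3]]]'

```text
time: 7.9
ee_pos: [0.6025, -0.0596, 0.1804]
tcp_rot: [24.5, 90.0, 12.3]
wrist_force: [-0.2, -0.2, -1.6]
opening: 0.0395
```

```bash
python3 wlook.py w4;  python3 - <<'E'
from h import *
from workcell import get_obs
o=get_obs();print(o['wrist_force'],delta(o,(.6023,-.0607,.12),77.7))
c,_=pickle.load(open('w4.pkl','rb'));W=cloud(c)
u=np.array([np.cos(np.radians(77.7)),np.sin(np.radians(77.7))]);w=np.array([-u[1],u[0]])*-1
p0=np.array([.6023,-.0607])
s=(W[...,:2]-p0)@u;t=(W[...,:2]-p0)@w
# crest strip in front (robot side): t negative
for t0 in(-.036,-.03,-.024,-.018):
    k=(abs(t-t0)<.003)&(abs(s)<.03)&(W[...,2]<.06)&(W[...,2]>.03)
    P=np.c_[s[k],W[k][:,2]]
    k2=P[:,1]>.041;P=P[k2]
    if len(P)<10: print(t0,len(P));continue
    A=np.c_[2*P,np.ones(len(P))];x=np.linalg.lstsq(A,(P**2).sum(1),rcond=None)[0]
    print(t0,len(P),'crest axis s',x[0]*1000,'z',x[1]*1000,'R',np.sqrt(x[2]+x[0]**2+x[1]**2)*1000)
E
```

```text
7.9 [-5.660e+00  1.190e+01  1.218e+01  9.025e+01  1.000e-02  6.560e+00] [ 0.6025 -0.0596  0.1804] 0.03949757227111745
[-0.11375871 -0.11424051 -2.34641368] (array([60.4, -1.1, -0.1]), array([ 0.0015,  0.0005, -0.0002]), np.float64(77.78469388447178))
-0.036 501 crest axis s 0.3731119285002278 z 31.784807531081753 R 21.967763084887373
-0.03 457 crest axis s 0.42296850254800744 z 30.12417515772557 R 23.57777441855063
-0.024 462 crest axis s 0.4348020335031005 z 30.227137624303737 R 23.560760144556735
-0.018 449 crest axis s 0.4391523082571665 z 30.284454592709622 R 23.466876806844535
```

View pics/w4.png

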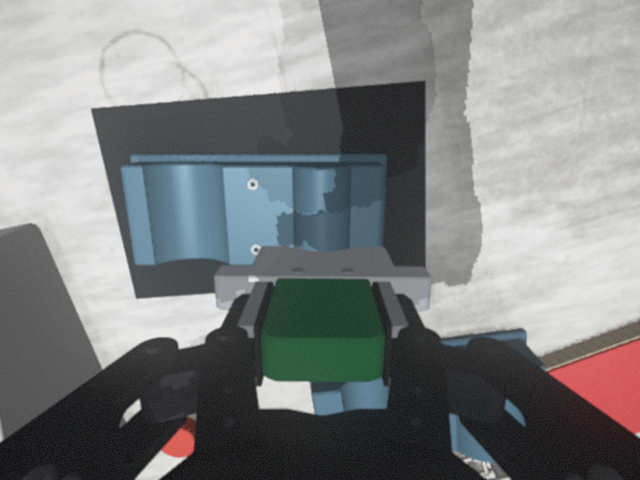

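```bash
python3 - <<'E'
from h import *
c,o=pickle.load(open('w4.pkl','rb'));W=cloud(c)
a=np.radians(77.78);u=np.array([np.cos(a),np.sin(a)])
s=(W[...,:2]-o['ee_pos'][:2])@u
for r in(272,278,284,290,296,300):
    row=W[r,200:440];k=(row[:,2]>.13);i=np.where(k)[0]+200
    print(r,i.min(),i.max(),(s[r,i.min()]*1000).round(2),(s[r,i.max()]*1000).round(2),W[r,i[0]].round(4))
E
```

```text
272 217 427 -45.62 46.34 [ 0.5848 -0.1025  0.1707]
278 214 431 -46.24 46.85 [ 0.5862 -0.1034  0.1737]
284 215 430 -45.97 46.11 [ 0.5889 -0.1037  0.1739]
290 215 430 -46.43 46.51 [ 0.5919 -0.1048  0.1731]
296 216 429 -45.96 46.34 [ 0.5943 -0.1049  0.174 ]
300 216 429 -46.4 46.7 [ 0.5966 -0.1058  0.173 ]
```

Call:
apply_moves --rows '[[[25, -0.9, 0, 0.0015, 0, 0, 0.3], [50, -0.9, 0, 0.0015, 0, 0, 0.3], [68, -0.9, 0, 0.0015, 0, 0, 0.3], [78, -0.9, 0, 0.0015, 0, 0, 0.3], [80, -0.9, 0, 0.0015, 0, 0, 0.3], [81, -0.9, 0, 0.0015, 0, 0, 0.3], [82, -0.9, 0, 0.0015, 0, 0, 0.3], [83, -0.9, 0, 0.0015, 0, 0, 0.3], [83, -0.9, 0, 0.0015, 0, 0, 0.3], [83, -0.9, 0, 0.0015, 0, 0, 0.3]]]'

```text
time: 8.95
ee_pos: [0.6025, -0.0606, 0.0977]
tcp_rot: [11.9, 89.9, -0.5]
wrist_force: [0.1, -0.4, -1.8]
opening: 0.0399
```

```bash
python3 -c "
from h import *
from workcell import get_obs
o=get_obs();print(o['ee_pos'],o['wrist_force'],o['torque'],delta(o,(.60234,-.0605,.0935),77.75))"
```

```text
[ 0.60253097 -0.06061623  0.09771511] [ 0.07441978 -0.42202175 -1.75971532] [-0.00818497 -0.01704316 -0.00179649] (array([ 4.2,  0.1, -0.2]), array([-0.001 ,  0.0009, -0.0002]), np.float64(77.69528724283023))
```

Creep down slowly to contact.

Call:
apply_moves --rows '[[[0.5, 0, 0, 0, 0, 0, 0.3], [1, 0, 0, 0, 0, 0, 0.3], [1.5, 0, 0, 0, 0, 0, 0.3], [2, 0, 0, 0, 0, 0, 0.3], [2.5, 0, 0, 0, 0, 0, 0.3], [3, 0, 0, 0, 0, 0, 0.3], [3.5, 0, 0, 0, 0, 0, 0.3], [3.5, 0, 0, 0, 0, 0, 0.3]]]'

```text
time: 9.75
ee_pos: [0.6025, -0.0606, 0.0941]
tcp_rot: [16.6, 90.0, 4.3]
wrist_force: [1.1, -0.5, -1.6]
opening: 0.0395
```

Call:
apply_moves --rows '[[[0.3, 0, 0, 0, 0, 0, 0.3], [0.6, 0, 0, 0, 0, 0, 0.3], [0.8, 0, 0, 0, 0, 0, 0.3]]]'

```text
time: 10.05
ee_pos: [0.6026, -0.0605, 0.0936]
tcp_rot: [19.3, 89.9, 6.9]
wrist_force: [-0.2, 0.6, 2.2]
opening: 0.0395
```

Call:
apply_moves --rows '[[[0.2, 0, 0, 0, 0, 0, 0.3], [0.3, 0, 0, 0, 0, 0, 0.3], [0.3, 0, 0, 0, 0, 0, 0.3]]]'

```text
time: 10.35
ee_pos: [0.6027, -0.0606, 0.0936]
tcp_rot: [16.3, 89.9, 4.0]
wrist_force: [-1.6, 0.9, 2.6]
opening: 0.0392
```

```bash
python3 -c "
from h import *
from workcell import get_obs
o=get_obs();print(o['ee_pos'],o['wrist_force'],o['torque'])"; python3 wlook.py w5
```

```text
[ 0.60267203 -0.06055975  0.09362404] [-1.64573817  0.89107467  2.6321165 ] [0.15314223 0.34969961 0.06632712]
10.35 [-5.750e+00  1.198e+01  2.700e+00  8.063e+01  2.000e-02  6.560e+00] [ 0.6027 -0.0606  0.0936] 0.03917872281600724
```

View pics/w5.png

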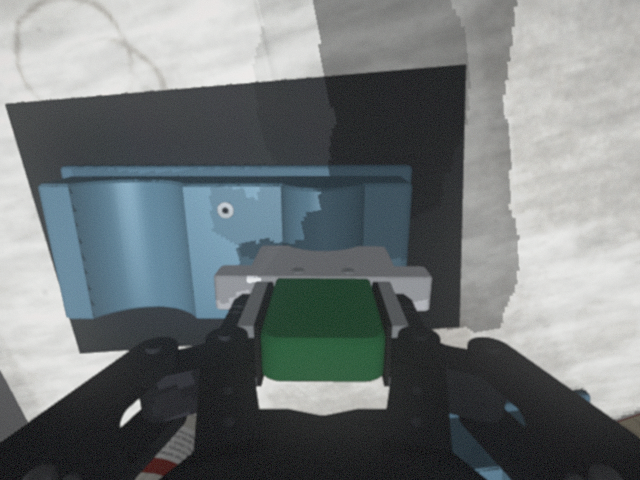

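Call:
apply_moves --rows '[[[0, 0, 0, 0, 0, 0, 0.5], [0, 0, 0, 0, 0, 0, 0.6], [0, 0, 0, 0, 0, 0, 0.65], [0, 0, 0, 0, 0, 0, 0.65], [-15, 0, 0, 0, 0, 0, 0.65], [-45, 0, 0, 0, 0, 0, 0.65], [-90, 0, 0, 0, 0, 0, 0.65], [-110, 0, 0, 0, 0, 0, 0.65], [-110, 0, 0, 0, 0, 0, 0.65]]]'

```text
time: 11.3
ee_pos: [0.6038, -0.0607, 0.2087]
tcp_rot: [8.4, 89.5, -3.9]
wrist_force: [-0.2, -0.6, 0.2]
opening: 0.0554
```

```bash
python3 wlook.py w6; cat > chk.py <<'E'
from h import *
import sys
c,o=pickle.load(open(sys.argv[1]+'.pkl','rb'));W=cloud(c);nm=sys.argv[2]
h,s,v=[a.astype(int) for a in cv2.split(cv2.cvtColor(c['pixels'],cv2.COLOR_RGB2HSV))]
col=((h>=45)&(h<=85)) if nm=='grn' else ((h<8)|(h>170))
reg=(abs(W[...,1]+.11)<.12)&(abs(W[...,0]-.59)<.08)&(W[...,2]>.1)&(W[...,2]<.16)
m=reg&col&(s>90);p=W[m]; t=p[p[:,2]>np.percentile(p[:,2],98)-.004]
r=cv2.minAreaRect((t[:,:2]*1000).astype(np.float32));box=cv2.boxPoints(r);e=max([box[1]-box[0],box[2]-box[1]],key=np.linalg.norm)
print(nm,len(t),np.round(r[0],1),np.round(r[1],1),'ang',np.degrees(np.arctan2(e[1],e[0])).round(1),'top z',np.median(t[:,2]).round(4))
q=t-t.mean(0);A=np.c_[q[:,:2],np.ones(len(q))];g=np.linalg.lstsq(A,q[:,2],rcond=None)[0];print('tilt deg',np.degrees(g[:2]).round(2))
E
python3 chk.py w6 grn; python3 -c "
from h import *
from workcell import get_obs
o=get_obs();print(o['ee_pos'],delta(o,(.5556,.2683,.21),97.3))"
```

```text
11.3 [-5.750e+00  1.203e+01  1.546e+01  9.296e+01  2.000e-02  6.550e+00] [ 0.6038 -0.0607  0.2087] 0.05543162881359368
grn 1502 [602.5 -60.4] [37.6 15.5] ang 77.0 top z 0.1356
tilt deg [ 2.   -0.37]
[ 0.6032642  -0.06063814  0.20613358] (array([  -4.2,  311.2, -116.6]), array([-0.3421,  0.0054,  0.    ]), np.float64(77.6980577604313))
```

View pics/w6.png

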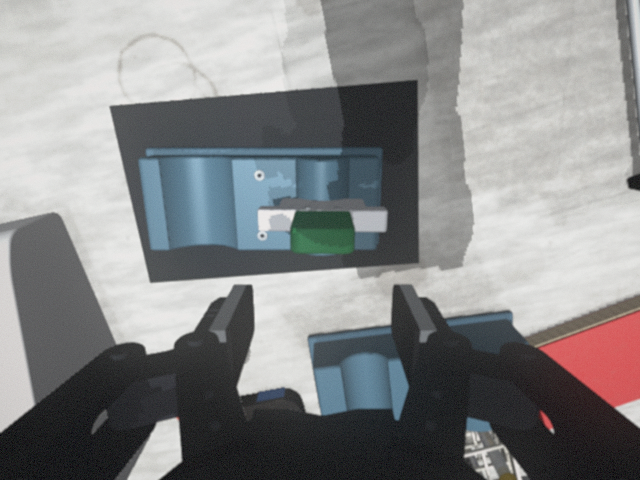

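Call:
apply_moves --rows '[[[-5, 40, -10, -0.05, 0.003, 0, 0.65], [-5, 85, -30, -0.15, 0.005, 0, 0.65], [-5, 130, -50, -0.25, 0.0054, 0, 0.65], [-5, 175, -65, -0.3421, 0.0054, 0, 0.65], [-5, 215, -80, -0.3421, 0.0054, 0, 0.65], [-5, 255, -95, -0.3421, 0.0054, 0, 0.65], [-5, 285, -105, -0.3421, 0.0054, 0, 0.65], [-5, 305, -115, -0.3421, 0.0054, 0, 0.65], [-4, 311, -117, -0.3421, 0.0054, 0, 0.65], [-4, 311, -117, -0.3421, 0.0054, 0, 0.65], [-4, 311, -117, -0.3421, 0.0054, 0, 0.65]]]'

```text
time: 12.45
ee_pos: [0.5553, 0.2673, 0.2093]
tcp_rot: [-144.1, 89.9, -136.9]
wrist_force: [0.0, -0.0, -0.1]
opening: 0.0556
```

```bash
python3 wlook.py w7; python3 tabs.py w7; python3 -c "
from h import *
from workcell import get_obs
o=get_obs();print(o['ee_pos'],delta(o,(.5556,.2678,.082),97.3))"
```

```text
12.45 [ 2.571e+01  1.397e+01  1.783e+01  9.391e+01 -2.000e-02  1.844e+01] [0.5553 0.2673 0.2093] 0.05558459866203719
yel 2210 [450.2 254. ] [16.4 38.7] 7.8 0.1242 [0.44  0.234 0.117] [0.461 0.273 0.127]
   long -82.2
grn 0
blu 1269 [611.2 273. ] [15.9 37.4] 7.7 0.1238 [0.601 0.254 0.117] [0.621 0.292 0.127]
   long -82.3
red 1528 [556.  267.5] [16.2 38. ] 5.7 0.1239 [0.546 0.248 0.117] [0.565 0.287 0.127]
   long -84.3
[0.55541438 0.26705135 0.20956908] (array([127.6,   0.8,   0.3]), array([-0.0011, -0.0004,  0.0004]), np.float64(97.23963516223793))
```

View pics/w7.png

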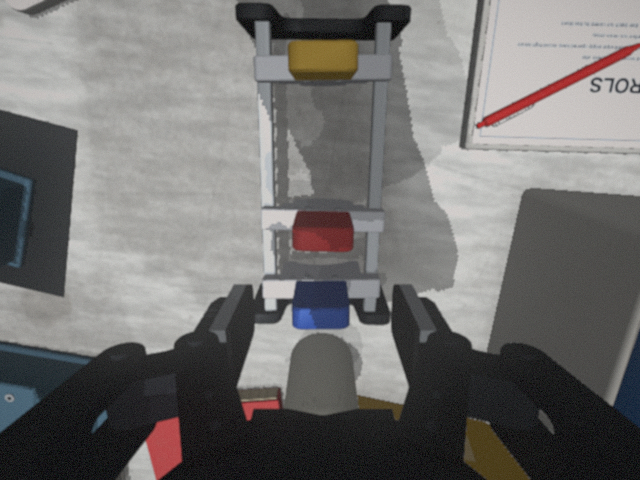

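```bash
python3 - <<'E'
from h import *
c=pickle.load(open('top0.pkl','rb'));W=cloud(c)
m=(W[...,0]>.6)&(W[...,0]<.8)&(W[...,1]>.18)&(W[...,1]<.36)&(W[...,2]>.13)
p=W[m];print(len(p),p.min(0),p.max(0))
for x in np.arange(.6,.76,.02):
    k=(p[:,0]>=x)&(p[:,0]<x+.02);print(x,k.sum(),p[k].max(0) if k.any() else'')
E
```

```text
852 [0.61666351 0.23700418 0.13002586] [0.79984852 0.35999316 0.18887288]
0.6 1 [0.61666351 0.26355121 0.13052856]
0.62 0 
0.64 0 
0.66 0 
0.68 3 [0.69967277 0.2945979  0.13175682]
0.7000000000000001 245 [0.71992241 0.3147822  0.16503141]
0.7200000000000001 268 [0.73999648 0.3551108  0.18887288]
0.7400000000000001 226 [0.75992385 0.35999316 0.18415591]
0.7600000000000001 49 [0.77955639 0.2736388  0.14036608]
```

Clear by 8+ cm. Grip red.

Call:
apply_moves --rows '[[[35, 0.5, 0.4, 0, 0, 0, 0.65], [70, 0.5, 0.4, 0, 0, 0, 0.65], [100, 0.5, 0.4, 0, 0, 0, 0.65], [120, 0.5, 0.4, 0, 0, 0, 0.65], [127.5, 0.5, 0.4, 0, 0, 0, 0.65], [127.5, 0.5, 0.4, 0, 0, 0, 0.65], [127.5, 0.5, 0.4, 0, 0, 0, 0.3], [127.5, 0.5, 0.4, 0, 0, 0, 0.3], [127.5, 0.5, 0.4, 0, 0, 0, 0.3], [127.5, 0.5, 0.4, 0, 0, 0, 0.3], [127.5, 0.5, 0.4, 0, 0, 0, 0.3], [127.5, 0.5, 0.4, 0, 0, 0, 0.3]]]' --newtons 35

```text
time: 13.7
ee_pos: [0.5565, 0.2677, 0.0837]
tcp_rot: [-1.1, 89.9, 6.1]
wrist_force: [0.7, -2.2, 6.6]
opening: 0.0397
```

```bash
python3 wlook.py w8
```

```text
13.7 [ 2.571e+01  1.371e+01  3.640e+00  7.982e+01 -4.000e-02  1.847e+01] [0.5565 0.2677 0.0837] 0.03973126274013334
```

View pics/w8.png

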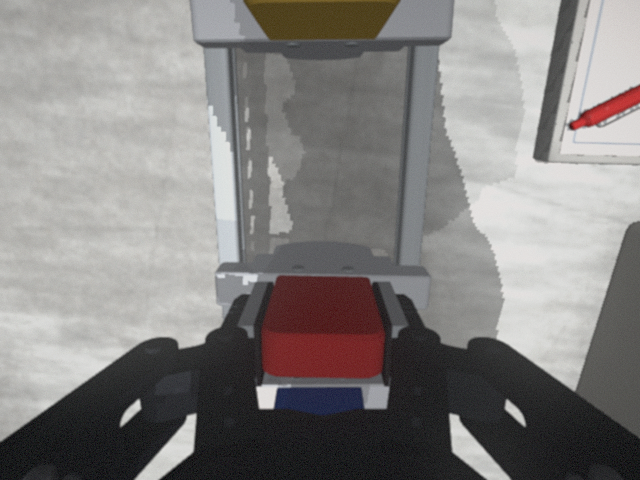

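Call:
apply_moves --rows '[[[-20, 0, 0, 0, 0, 0, 0.3], [-60, 0, 0, 0, 0, 0, 0.3], [-100, 0, 0, 0, 0, 0, 0.3], [-135, 0, 0, 0, 0, 0, 0.3], [-142, 0, 0, 0, 0, 0, 0.3], [-142, 0, 0, 0, 0, 0, 0.3]]]'

```text
time: 14.35
ee_pos: [0.5567, 0.268, 0.2269]
tcp_rot: [9.7, 89.7, 17.0]
wrist_force: [0.4, -0.8, -2.6]
opening: 0.0399
```

```bash
python3 -c "
from h import *
from workcell import get_obs
o=get_obs();print(o['wrist_force'],o['opening'],delta(o,(.5802,-.1621,.21),77.75))"
```

```text
[ 0.35477312 -0.8095298  -2.57800587] 0.03989091365540075 (array([  16.4, -429.6,  -30.9]), array([ 0.3402,  0.0041, -0.0015]), np.float64(97.24328734976821))
```

Call:
apply_moves --rows '[[[0, -45, -3, 0.05, 0, 0, 0.3], [0, -90, -6, 0.12, 0.002, 0, 0.3], [0, -138, -10, 0.22, 0.004, -0.001, 0.3], [0, -186, -13, 0.3, 0.004, -0.0015, 0.3], [0, -234, -17, 0.34, 0.0041, -0.0015, 0.3], [0, -282, -20, 0.3402, 0.0041, -0.0015, 0.3], [0, -328, -24, 0.3402, 0.0041, -0.0015, 0.3], [0, -370, -27, 0.3402, 0.0041, -0.0015, 0.3], [4, -402, -30, 0.3402, 0.0041, -0.0015, 0.3], [16, -422, -31, 0.3402, 0.0041, -0.0015, 0.3], [16, -429.6, -31, 0.3402, 0.0041, -0.0015, 0.3], [16, -429.6, -31, 0.3402, 0.0041, -0.0015, 0.3], [16, -429.6, -31, 0.3402, 0.0041, -0.0015, 0.3], [16, -429.6, -31, 0.3402, 0.0041, -0.0015, 0.3]]]'

```text
time: 15.75
ee_pos: [0.5803, -0.1609, 0.2108]
tcp_rot: [21.4, 90.0, 9.3]
wrist_force: [0.5, 0.4, -0.9]
opening: 0.0398
```

```bash
python3 wlook.py w9;  python3 - <<'E'
from h import *
from workcell import get_obs
o=get_obs();print(o['wrist_force'],delta(o,(.5802,-.1621,.085),77.75))
c,_=pickle.load(open('w9.pkl','rb'));W=cloud(c)
a=np.radians(77.75)
u=np.array([np.cos(a),np.sin(a)]);w=np.array([u[1],-u[0]])
p0=np.array([.5802,-.1621])
s=(W[...,:2]-p0)@u;t=(W[...,:2]-p0)@w
for t0 in(-.036,-.03,-.024,-.018,-.012):
    k=(abs(t-t0)<.003)&(abs(s)<.04)&(W[...,2]<.06)&(W[...,2]>.018)
    P=np.c_[s[k],W[k][:,2]]
    P=P[P[:,1]<.0365]
    if len(P)<10: print(t0,len(P));continue
    A=np.c_[2*P,np.ones(len(P))];x=np.linalg.lstsq(A,(P**2).sum(1),rcond=None)[0]
    print(t0,len(P),'axis s',x[0]*1000,'z',x[1]*1000,'R',np.sqrt(x[2]+x[0]**2+x[1]**2)*1000)
s2=(W[...,:2]-o['ee_pos'][:2])@u
for r in(278,284,290,296):
    i=np.where(W[r,200:440,2]>.15)[0]+200
    print(r,(s2[r,i.min()]*1000).round(2),(s2[r,i.max()]*1000).round(2),W[r,i[5]].round(4))
E
python3 chk.py w9 grn
```

```text
15.75 [-1.550e+01  1.189e+01  1.553e+01  9.362e+01  1.000e-02 -3.330e+00] [ 0.5803 -0.1609  0.2108] 0.03980496659961797
[ 1.00881212  0.00689142 -0.85525552] (array([125.8,  -1.1,   0. ]), array([ 0.0014,  0.0006, -0.0001]), np.float64(77.83003669945505))
-0.036 542 axis s -0.582620069769833 z 59.359872632121224 R 36.764373548393266
-0.03 472 axis s 0.26416884384710043 z 60.23102932441321 R 36.69654861948825
-0.024 479 axis s 0.15646200984455633 z 60.50848909731624 R 36.94245037757982
-0.018 468 axis s 0.09777920598346061 z 61.479349037161136 R 37.76478817157626
-0.012 470 axis s 0.30839633278690115 z 60.42296686969783 R 36.853137503113786
278 -46.16 46.44 [ 0.565  -0.2022  0.2028]
284 -45.86 47.13 [ 0.5671 -0.2024  0.2044]
290 -46.23 46.44 [ 0.57   -0.2034  0.204 ]
296 -46.36 46.36 [ 0.5724 -0.2039  0.2047]
grn 1475 [602.3 -61.1] [37.8 16.5] ang 78.1 top z 0.1356
tilt deg [1.86 0.43]
```

View pics/w9.png

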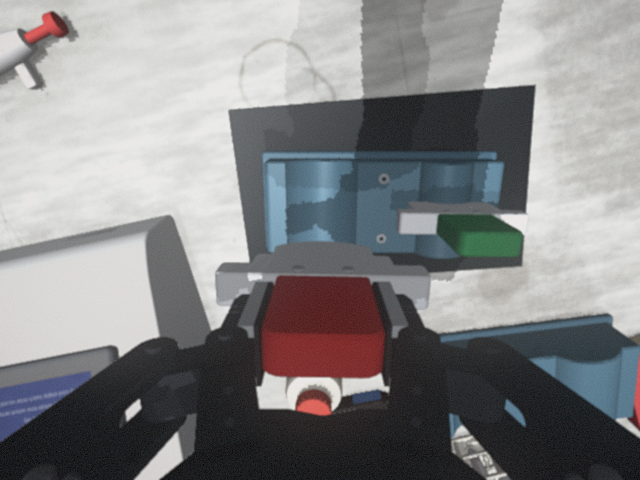

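Call:
apply_moves --rows '[[[35, -1, 0, 0.0014, 0, 0, 0.3], [75, -1, 0, 0.0014, 0, 0, 0.3], [105, -1, 0, 0.0014, 0, 0, 0.3], [120, -1, 0, 0.0014, 0.0006, 0, 0.3], [124, -1, 0, 0.0014, 0.0006, 0, 0.3], [126, -1, 0, 0.0014, 0.0006, 0, 0.3], [127, -1, 0, 0.0014, 0.0006, 0, 0.3], [127, -1, 0, 0.0014, 0.0006, 0, 0.3], [127, -1, 0, 0.0014, 0.0006, 0, 0.3]]]'

```text
time: 16.7
ee_pos: [0.5807, -0.1621, 0.0849]
tcp_rot: [1.5, 89.9, -10.7]
wrist_force: [-0.7, -0.0, -1.1]
opening: 0.0395
```

```bash
python3 -c "
from h import *
from workcell import get_obs
o=get_obs();print(o['ee_pos'],o['wrist_force'],o['torque'],delta(o,(.5802,-.1620,.0787),77.75))"
```

```text
[ 0.58071794 -0.16210485  0.08492084] [-0.72066142 -0.02785097 -1.05239656] [ 0.02539872 -0.0142822   0.07417462] (array([ 6.2, -0. , -0.5]), array([-0.    ,  0.0016, -0.    ]), np.float64(77.74740585107725))
```

Call:
apply_moves --rows '[[[0.7, 0, 0, 0, 0.0015, 0, 0.3], [1.4, 0, 0, 0, 0.0015, 0, 0.3], [2.1, 0, 0, 0, 0.0015, 0, 0.3], [2.8, 0, 0, 0, 0.0015, 0, 0.3], [3.5, 0, 0, 0, 0.0015, 0, 0.3], [4, 0, 0, 0, 0.0015, 0, 0.3], [4.5, 0, 0, 0, 0.0015, 0, 0.3], [5, 0, 0, 0, 0.0015, 0, 0.3], [5.3, 0, 0, 0, 0.0015, 0, 0.3], [5.3, 0, 0, 0, 0.0015, 0, 0.3]]]'

```text
time: 17.7
ee_pos: [0.5807, -0.1621, 0.0796]
tcp_rot: [37.7, 90.0, 25.5]
wrist_force: [0.8, 0.2, -1.2]
opening: 0.0397
```

Call:
apply_moves --rows '[[[0.3, 0, 0, 0, 0, 0, 0.3], [0.5, 0, 0, 0, 0, 0, 0.3], [0.6, 0, 0, 0, 0, 0, 0.3]]]'

```text
time: 18.0
ee_pos: [0.5807, -0.1621, 0.079]
tcp_rot: [45.4, 90.0, 33.1]
wrist_force: [0.5, 0.4, -0.5]
opening: 0.0402
```

Call:
apply_moves --rows '[[[0.3, 0, 0, 0, 0, 0, 0.3], [0.5, 0, 0, 0, 0, 0, 0.3], [0.5, 0, 0, 0, 0, 0, 0.3]]]'

```text
time: 18.3
ee_pos: [0.5808, -0.1621, 0.0788]
tcp_rot: [1.2, 90.0, -11.0]
wrist_force: [-0.8, -0.3, 1.8]
opening: 0.0395
```

```bash
python3 -c "
from h import *
from workcell import get_obs
o=get_obs();print(o['ee_pos'],o['wrist_force'],o['torque'])"
```

```text
[ 0.58079216 -0.1621424   0.07878513] [-0.76646902 -0.27400994  1.80709642] [0.09385846 0.18918333 0.00143684]
```

Contact at the expected height (0.0788 vs 0.0787). Release and retreat.

Call:
apply_moves --rows '[[[0.1, 0, 0, 0, 0, 0, 0.5], [0.1, 0, 0, 0, 0, 0, 0.6], [0.1, 0, 0, 0, 0, 0, 0.62], [0.1, 0, 0, 0, 0, 0, 0.62], [-15, 0, 0, 0, 0, 0, 0.62], [-45, 0, 0, 0, 0, 0, 0.62], [-90, 0, 0, 0, 0, 0, 0.62], [-120, 0, -20, 0, 0, 0, 0.62], [-130, 0, -50, 0, 0, 0, 0.62], [-130, 0, -80, 0, 0, 0, 0.62], [-130, 0, -80, 0, 0, 0, 0.62], [-130, 0, -80, 0, 0, 0, 0.62]]]'

```text
time: 19.5
ee_pos: [0.5025, -0.1452, 0.2102]
tcp_rot: [-2.8, 89.9, -15.1]
wrist_force: [0.2, -0.2, 0.3]
opening: 0.0529
```

```bash
python3 wlook.py w10; python3 chk.py w10 grn;python3 chk.py w10 red
python3 - <<'E'
from h import *
from workcell import cams
for n in('scene','top'):
    c=cams.camera(n);pickle.dump((c,0),open(n+'1.pkl','wb'))
    im=c['pixels'][:,:,::-1]
    if n=='scene': im=im[230:370,200:360]
    else: im=im[200:320,310:460]
    cv2.imwrite(f'pics/{n}1.png',cv2.resize(im,None,fx=4,fy=4,interpolation=cv2.INTER_CUBIC))
E
for n in scene1 top1; do python3 chk.py $n grn; python3 chk.py $n red; done
```

```text
19.5 [-16.11   0.73   3.31  92.44   0.    -3.86] [ 0.5025 -0.1452  0.2102] 0.052886414700897964
grn 154 [596.3 -58.6] [18.4  4. ] ang 71.6 top z 0.1347
tilt deg [38.59 -8.66]
red 1065 [ 579.6 -162. ] [38.6 15.7] ang 75.3 top z 0.1194
tilt deg [ 2.75 -0.55]
grn 104 [603.8 -64.5] [34.3 16.1] ang 72.8 top z 0.1341
tilt deg [1.52 0.45]
red 142 [ 580.3 -164.4] [38.6 16.8] ang 75.8 top z 0.1179
tilt deg [-1.21  1.18]
grn 82 [600.6 -58.7] [37.8 15.8] ang 76.6 top z 0.1359
tilt deg [-0.89  0.51]
red 18 [ 582.  -150.3] [12.6 15.6] ang -89.2 top z 0.1203
tilt deg [-3.37  0.49]
```

View pics/w10.png

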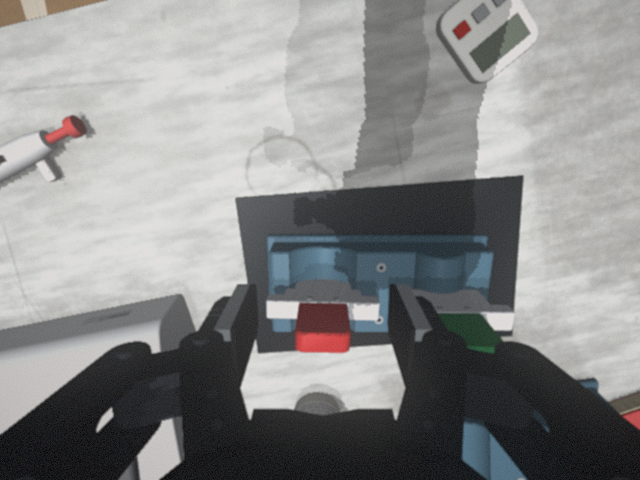

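View pics/scene1.png

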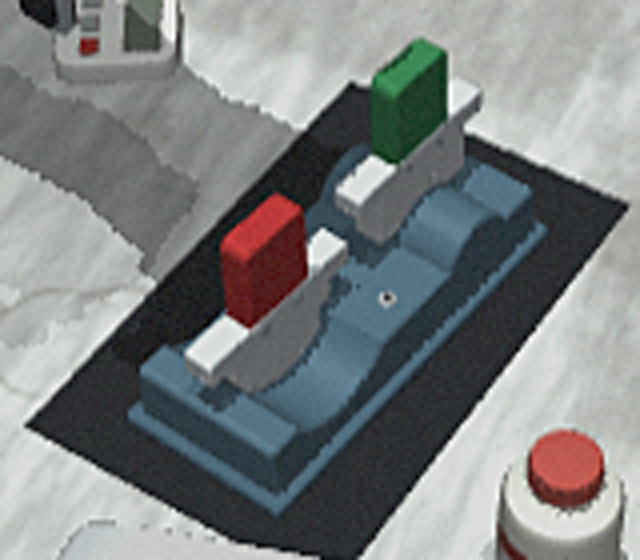

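```bash
python3 - <<'E'
from h import *
for n in('w10','scene1'):
    c,_=pickle.load(open(n+'.pkl','rb'));W=cloud(c)
    a=np.radians(77.75);u=np.array([np.cos(a),np.sin(a)]);w=np.array([u[1],-u[0]])
    hsv=cv2.cvtColor(c['pixels'],cv2.COLOR_RGB2HSV)
    sh=np.array([0,-.0035,-.0012]) if n=='scene1' else 0
    for nm,p0,ze in(('grn',(.6024,-.0603),.087),('red',(.5802,-.162),.071)):
        X=W-sh;s=(X[...,:2]-p0)@u;t=(X[...,:2]-p0)@w
        out=[]
        for lo,hi in((-.047,-.024),(.024,.047)):
            k=(s>lo)&(s<hi)&(abs(t)<.011)&(abs(X[...,2]-ze)<.006)&(hsv[...,1]<60)
            # top faces: take the bright
            z=X[k][:,2];out.append((k.sum(),np.percentile(z,[50,80]).round(4) if k.any() else None,t[k].mean().round(4) if k.any() else None))
        print(n,nm,out)
        k=(abs(s)<.021)&(abs(t)<.014)&(X[...,2]>ze+.008)&(hsv[...,1]>90)
        # robot-far / visible faces: mean t vs z  (tilt about y)
        P=np.c_[s[k],t[k],X[k][:,2]]
        for zl in(.01,.02,.03,.042):
            q=P[abs(P[:,2]-ze-zl)<.005]
            if len(q)>5: print('   z',zl,len(q),'s',q[:,0].min().round(4),q[:,0].max().round(4),'t',q[:,1].min().round(4),q[:,1].max().round(4))
E
```

```text
w10 grn [(np.int64(0), None, None), (np.int64(558), array([0.0875, 0.0882]), np.float64(-0.0011))]
   z 0.01 128 s -0.0145 0.0162 t -0.0081 -0.0062
   z 0.02 203 s -0.0151 0.0166 t -0.0081 -0.0063
   z 0.03 181 s -0.0142 0.0173 t -0.0082 -0.0062
   z 0.042 160 s -0.0079 0.0142 t -0.0081 -0.0062
w10 red [(np.int64(564), array([0.0714, 0.0721]), np.float64(-0.0019)), (np.int64(558), array([0.0715, 0.0722]), np.float64(-0.0006))]
   z 0.01 192 s -0.0183 0.0188 t -0.0087 -0.0064
   z 0.02 308 s -0.0185 0.0184 t -0.0085 -0.0065
   z 0.03 340 s -0.0189 0.0192 t -0.0089 -0.0062
   z 0.042 482 s -0.0197 0.0199 t -0.0087 0.0064
scene1 grn [(np.int64(105), array([0.0866, 0.0882]), np.float64(0.0007)), (np.int64(62), array([0.0867, 0.088 ]), np.float64(0.0032))]
   z 0.01 49 s -0.0198 0.0199 t -0.0068 0.0085
   z 0.02 71 s -0.0197 0.0203 t -0.0053 0.0089
   z 0.03 74 s -0.0191 0.0206 t -0.0088 0.009
   z 0.042 90 s -0.0199 0.0199 t -0.008 0.0101
scene1 red [(np.int64(115), array([0.0709, 0.072 ]), np.float64(-0.0002)), (np.int64(76), array([0.0707, 0.0723]), np.float64(0.003))]
   z 0.01 59 s -0.0196 0.0206 t -0.0079 0.0086
   z 0.02 85 s -0.0189 0.0209 t -0.0066 0.0087
   z 0.03 76 s -0.0184 0.0199 t -0.0087 0.009
   z 0.042 111 s -0.019 0.0203 t -0.0084 0.0092
```

View pics/top1.png

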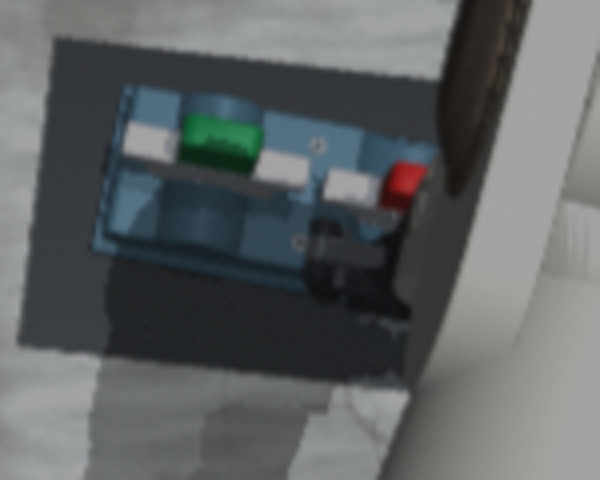

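```bash
python3 -c "
from workcell import bot,get_obs
print(bot.job_done()); print(get_obs()['time'])"
```

```text
the job is handed in; nothing more can be done
None
the job is handed in; nothing more can be done
```

The two fitting leaves are standing on the insert on the mat, and I handed the job in at about 20 s on the clock. No verdict came back.

**Which leaves:** the depth profile put the insert's flat top at 38 mm, its crest at 53 mm and its trough floor at 23 mm. That means a crest radius of 24 mm and a trough radius of 38 mm. I stood the green 24 mm notched leaf on the crest first, then the red 38 mm round-nosed leaf in the trough. The yellow and blue leaves never left the rack, and I did not touch the timer or the bottle.

**Touchdown:** each leaf met the surface within 0.2 mm of the height worked out for a full fit. The contact force was about 3–4 N.

**Last checks:**

| Check | Green (crest) | Red (trough) |
|---|---|---|
| Top of ears, measured | 86.6–87.5 mm | 70.7–71.5 mm |
| Top of ears, expected | 87 mm | 71 mm |
| Left against right ear | level within about 0.2 mm | level within about 0.2 mm |
| Tab faces | vertical | vertical |

- **Rougher readings:** plane fits to the small tab tops gave scattered tilts of up to 3.4°, and one of 39° where a finger blocked the view of green. I took these as noise, because the ears and tab faces showed no tilt.
- **Yaw:** readings where the tab was in clear view were 73–78°, against 77.75° for the insert. The lowest came from only about a hundred pixels. Both leaves were released at 77.7°.
- **Camera offset:** the scene camera's positions differ from the other two by 3–6 mm, so I placed the leaves by the wrist camera.

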